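# Load a staple cartridge under the drag spring

## Robot

A 6-joint arm with a two-finger parallel gripper is mounted at the origin on the work surface. World frame = base frame: x ahead of the robot, y to its left, z up, the work surface at z = 0. Lengths are in mm, angles in rad, forces in N, time in s.
With the tool pointing down it reaches from about 350 to 800 mm from the base axis. Payload 7.3 kg.
Tool frame: the origin (TCP) lies at the centre of the arm's flange, where the gripper is bolted on; the fingertips stand 173 mm ahead of it and the grasp point (between the pads) lies ahead of it (robot.hold_point_z is the z of the grasp point in the tool frame, in mm); z points along the fingers, x is the direction in which the jaws open and shut, and the axes are right-handed (so a half turn about z gives the same grasp; the last joint's range is limited). The gripper opens to 85 mm and grips with 20 to 120 N. Pads are 22 mm wide; open, the fingers measure 114 mm over their backs; the gripper's body (76 mm by 85 mm) begins 54 mm behind the grasp point. The pads swing forward as they close: fully open they stand 13 mm farther back than shut.
Start: joints at [-0.146, 0.342, 1.524, -0, 1.275, -0.146], TCP at [525.003, 0.022, 404.722] pointing down, gripper open.
Joint ranges: [-2.53, 2.53], [-0.77, 2.02], [0.04, 2.7], [-1, 4.14], [0.28, 2.66], [-3.11, 3.11]. Speed limits (rad/s): [2.57, 2.57, 3.14, 3.14, 3.14, 3.14].

## Interface

Orientations are given as a 3x3 rotation matrix whose columns are the frame's x, y, z axes.
In Python, from bench import robot, kin, sensors, vision gives the robot as it stands. Calls block until the motion is done:
- robot.goto(position, orientation): joint-space move of the TCP to a pose.
- robot.line_to(position, rot=None, max_speed=150, contact_N=None): straight line of the TCP; rot=None keeps the orientation; max_speed is the mean speed in mm/s. With contact_N (N) it stops when the force on the tool has changed by that much, and returns True; else False.
- robot.goto_joints(angles): joint-space move.
- robot.release() and robot.grasp(): open the fingers fully, or close them until they stop; the grip force is fixed at half the most.
- robot.dwell(seconds).
- kin.inverse_kinematics(position, orientation): joint angles nearest the present ones, or None.
- sensors.read_state(): the state.
- vision.grab_frame(name): name is "scene" or "side" or "wrist"; returns the picture (480x640x3 uint8, red, green, blue); there is no depth.
- vision.camera_model(name): a dict with "fovy" (degrees; the focal length in pixels is half the picture's height over the tangent of half this angle, whatever the lens; pixels are square), "cx", "cy" (the principal point, pixels), "D" ([k1, k2, p1, p2, k3] as OpenCV has them; the pictures are not rectified), "xyz" and "attitude" of the camera in the world. Camera axes: x right, y up, looking along -z (the intrinsics and any distortion apply to the point x, -y, -z); pixel columns grow to the right and rows downward; lengths in mm; the calibration is good to about 2 mm. A picture is of the moment at which its call begins: read the wrist's pose just before it. camera_model takes no time and is no camera call; for the wrist camera it gives the pose at the moment of the call.
A pose or a line that the arm cannot do raises robot.IKError and nothing moves.
- robot.sign_off(): hands the job in, once; it reports no verdict.
The state is a dict: "clock": time; "joint_positions": joint angles; "joint_vel": joint speeds; "joint_efforts": joint torques, N m; "tcp_pos": TCP position; "tcp_rot": TCP orientation; "wrist_force": force on the tool from outside, world axes, zero at the start; "ft_torque": the same for the moment, N m; "finger_gap": finger opening in mm.
Only numpy, scipy, OpenCV 4.12 (cv2) and the standard library are available. Lean on these libraries where they do the work, as an engineer would, in place of code of your own. Each camera call takes 0.05 s, during which the arm holds its last target.

## Task

Load the orange staple cartridge into the green loading cradle without picking it up: with the fingertips on its black thumb step, press it down hard until the sprung lifter plate beneath it bottoms, and keep pressing while you slide it under the yellow lips and the dark steel drag spring until it is fully home against the yellow end stop and the lifter has sprung up again behind it. Then take the hand away, and leave the tape roll, the carton and the red can where they stand.

Things in the scene. Friction and masses are not known exactly. Their poses are not given: they have to be found in the camera images.
- cradle: Green cradle fixed to the bench, 262 mm long, 100 wide, 42 high. Origin: on the bench surface, under the channel's middle line. x = sliding direction (lifter end towards yellow end stop), z up. A 63 mm wide channel runs along x between walls whose tops are 34 mm above the bench. Its floor is the lifter plate from x = -125 to +3 mm, then the fixed seat (16 mm above the bench) from 5 to 110.
- lips (a point): Middle of the gap between the two yellow lips that overhang the channel edges: cradle x = 20 mm, y = 0, at the height of the lips' undersides, 29 mm above the bench. Axes as the cradle's. The lips are 20 mm long, tops 34 mm above the bench (42 over the walls), 45 mm apart. A cartridge on the raised lifter strikes them; pressed down it passes 2 mm below.
- stop_face (a point): Foot of the yellow end stop's face, in the channel's middle: x = 110, y = 0, z = 16 mm in the cradle's axes. Axes as the cradle's. The stop's top is 30 mm above the bench.
- cartridge: Loose orange plate, 100 mm long (x, nose at +x), 60 wide, 10 thick, 0.15 to 0.31 kg, in the channel on the lifter, with a black thumb block on top and an upright fin. Origin: centre of underside; axes along the cradle's. Starts with its origin at x = -62 to -50 mm in cradle axes, 24.5 mm above the bench; home is x = 60 mm, 16 mm above the bench, nose on the stop.
- thumb_step (a point): Centre of the free top of the black thumb block (42 mm long, 34 wide), the place to press: 25 mm behind the cartridge's origin, 24 mm above its underside. Axes as the cartridge's. 21 mm ahead is the rear face of the orange fin to push on (10 mm thick, 34 wide, 12 above the step). Block and fin pass between the lips and the spring's arms.
- lifter (a joint): Sprung steel plate under the cartridge, 128 x 60 mm: 0 = fully up (top 24.5 mm above the bench), 0.0075 m = bottomed (top 17 mm above the bench, 1 mm over the seat). About 5.4 N less the cartridge's weight starts it, 10 N bottoms it. It springs up behind the cartridge once the tail has passed x = 3 mm in cradle axes.
- drag_spring (a joint): Dark steel U-shaped spring hinged at the lips (cradle x = 24 mm), two 8 mm wide arms, 45 mm clear between, sloping down to a cross bar at x = 78 to 94 mm. 0 = at rest, grows (rad) as its free end is pushed up; a home cartridge holds it at about 0.06 and presses it down with about 5 N. All sliding faces are slick (friction about 0.25).
- tape_roll: Bystander: roll of blue tape lying flat, 100 mm across, 25 high. Origin: centre of underside.
- staple_box: Bystander: closed cardboard carton 90 x 60 x 45 mm. Origin: centre of underside.
- oil_can: Bystander: red can standing upright, 52 mm across, 100 high. Origin: centre of underside.
Not all that is in view belongs to the job. Leave any purple look-alike of the cartridge alone.

How it is judged:
By the outcome, as a careful person would: the job done as asked, in the order asked, and still so for the second after the job is handed in, with the robot touching nothing.
It also fails if it takes over 48 s, if anything falls off the work surface, if the arm or the gripper's body presses on something with over 40 N, if the wrist force passes 120 N, or if a joint passes its speed limit or range.

## Working session

There is one attempt and no reset: what is moved stays moved. The work goes in short steps, each a Python script; the robot and the scene stay as the last script left them, time stands still between calls to the robot, and variables do not carry over. Pictures are saved under pics/ and viewed, and the job is handed in when it is done.

```bash
mkdir -p pics; ls; python3 - <<'E'
from bench import robot,kin,sensors,vision
import cv2
for n in ["scene","side","wrist"]:
    m=vision.camera_model(n); print(n,m)
    cv2.imwrite(f"pics/{n}0.png",vision.grab_frame(n)[:,:,::-1])
s=sensors.read_state();print(s['clock'],s['tcp_rot'],s['finger_gap'],robot.hold_point_z)
E
```

```text
pics
scene {'fovy': 42.77795028032123, 'cx': 328.94909821174895, 'cy': 244.12335862160825, 'D': array([-0.16355001,  0.        ,  0.        ,  0.        ,  0.        ]), 'xyz': array([1259.1230381 ,  -79.27484216,  721.45610318]), 'attitude': array([[ 0.05110262, -0.70078904,  0.71153583],
       [ 0.99865092,  0.02928542, -0.04288017],
       [ 0.00921232,  0.7127672 ,  0.70134018]])}
side {'fovy': 46.792552032553054, 'cx': 313.7470201370842, 'cy': 242.69193413529996, 'D': array([-0.14068626,  0.        ,  0.        ,  0.        ,  0.        ]), 'xyz': array([ 475.27660164, -779.71268816,  471.25353535]), 'attitude': array([[ 0.98783199,  0.06335385, -0.14203606],
       [-0.15517198,  0.46296457, -0.87268864],
       [ 0.01046948,  0.88410978,  0.46716195]])}
wrist {'fovy': 61.67257289485787, 'cx': 321.1369579816201, 'cy': 235.7546086886339, 'D': array([-0.08044278,  0.        ,  0.        ,  0.        ,  0.        ]), 'xyz': array([524.65957897,  76.66739013, 373.628576  ]), 'attitude': array([[ 9.99999295e-01, -2.02368319e-04,  1.16980769e-03],
       [-1.54107693e-04,  9.54899756e-01,  2.96928329e-01],
       [-1.17713797e-03, -2.96928300e-01,  9.54899052e-01]])}
0.15 [[ 9.99999423e-01  2.48935186e-05 -1.07440039e-03]
 [ 2.50454995e-05 -9.99999990e-01  1.41443282e-04]
 [-1.07439686e-03 -1.41470109e-04 -9.99999413e-01]] 85.2809882006305 154.70000000000002
```

View pics/scene0.png

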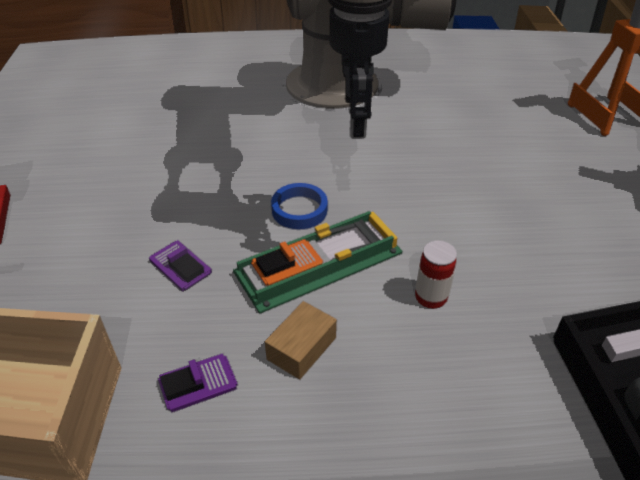

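View pics/side0.png

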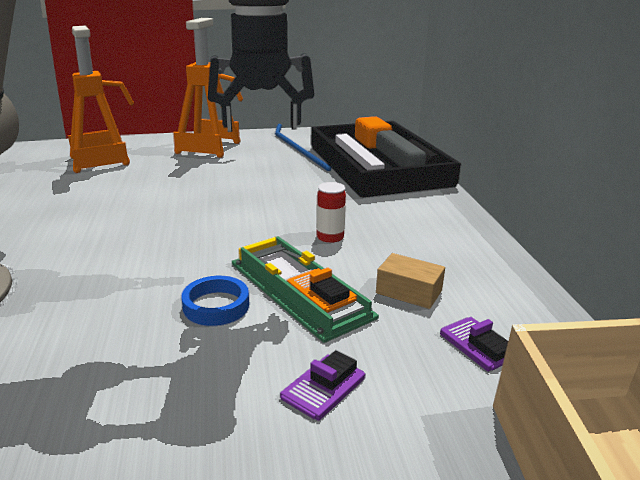

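View pics/wrist0.png

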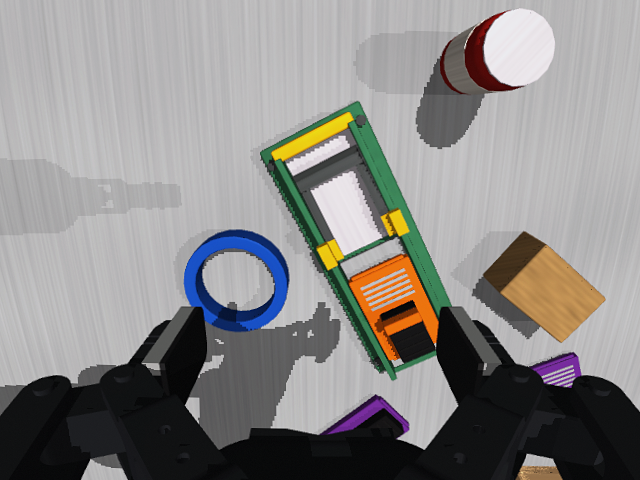

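The wrist view shows the cradle from the open lifter end (~395,375) to the yellow stop (~310,135). The cartridge is at ~(395,310), the tape at the left, and the can and carton at the right. I'll enlarge it.

```bash
python3 - <<'E'
import cv2
a=cv2.imread("pics/wrist0.png")[90:390,240:460]; cv2.imwrite("pics/w_a.png",cv2.resize(a[:150],None,fx=3.6,fy=3.6,interpolation=cv2.INTER_CUBIC))
cv2.imwrite("pics/w_b.png",cv2.resize(a[130:],None,fx=3.5,fy=3.5,interpolation=cv2.INTER_CUBIC))
a=cv2.imread("pics/scene0.png")[205:315,225:410]; cv2.imwrite("pics/s_a.png",cv2.resize(a,None,fx=4,fy=4,interpolation=cv2.INTER_CUBIC))
a=cv2.imread("pics/side0.png")[230:345,225:385]; cv2.imwrite("pics/d_a.png",cv2.resize(a,None,fx=5,fy=5,interpolation=cv2.INTER_CUBIC))
E
```

```text
(no output)
```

View pics/w_a.png

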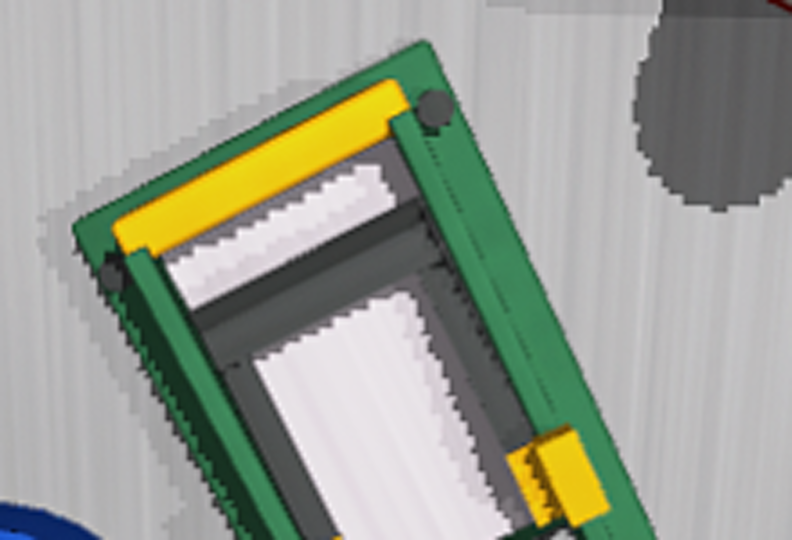

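View pics/w_b.png

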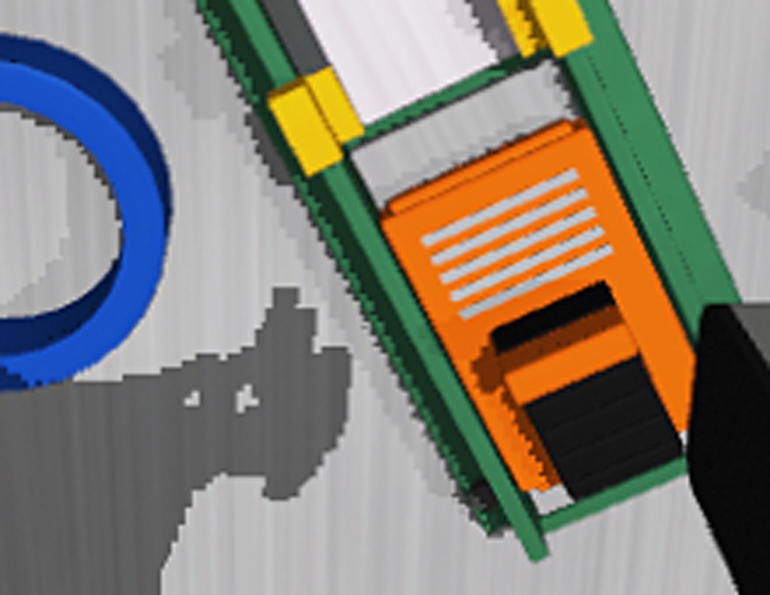

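View pics/s_a.png

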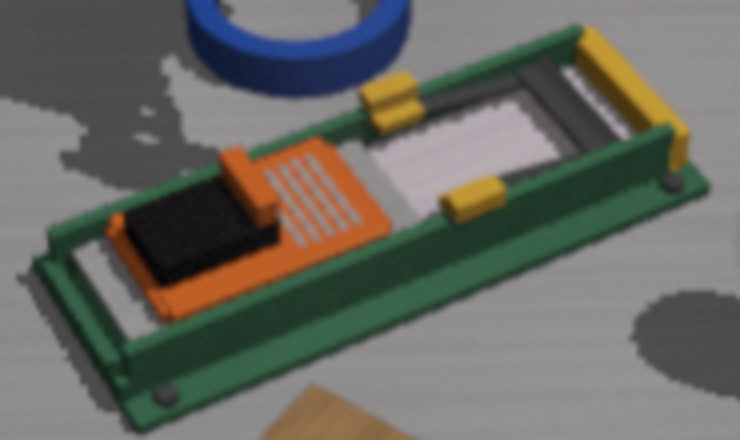

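View pics/d_a.png

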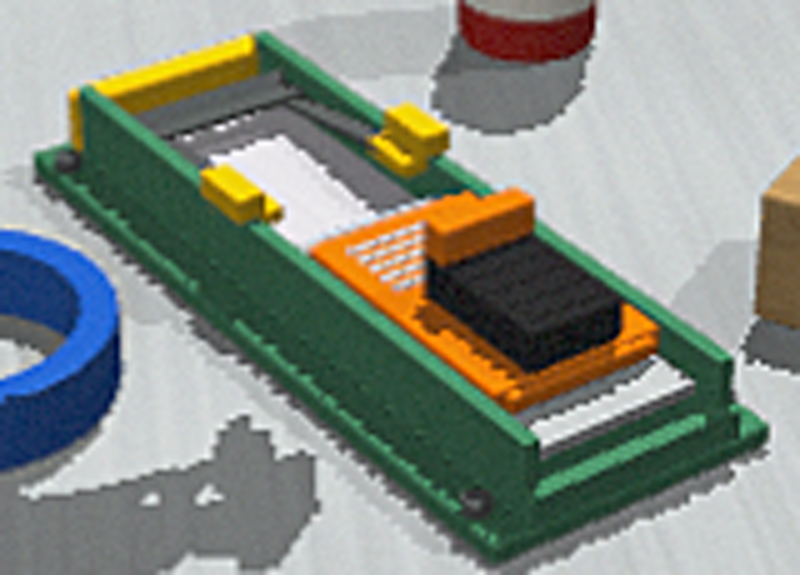

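```bash
cat > h.py <<'E'
import numpy as np, cv2, pickle
def cam_K(m):
    f=240/np.tan(np.radians(m['fovy'])/2)
    return np.array([[f,0,m['cx']],[0,f,m['cy']],[0,0,1.]])
def proj(m,P):
    P=np.atleast_2d(np.asarray(P,float))
    R=np.array(m['attitude'])@np.diag([1,-1,-1.])
    rv,_=cv2.Rodrigues(R.T); t=-R.T@np.array(m['xyz'])
    return cv2.projectPoints(P,rv,t,cam_K(m),np.array(m['D'],float))[0].reshape(-1,2)
def ray(m,uv):
    n=cv2.undistortPoints(np.array([[uv]],float),cam_K(m),np.array(m['D'],float)).ravel()
    return np.array(m['attitude'])@np.array([n[0],-n[1],-1.])
def onz(m,uv,z):
    d=ray(m,uv); o=np.array(m['xyz']); return o+d*(z-o[2])/d[2]
def cr(p,pts):
    c,s=np.cos(p[2]),np.sin(p[2]); pts=np.atleast_2d(np.asarray(pts,float))
    return np.c_[p[0]+c*pts[:,0]-s*pts[:,1],p[1]+s*pts[:,0]+c*pts[:,1],pts[:,2]]
E
cat > fit.py <<'E'
from h import *; from bench import vision
from scipy.optimize import least_squares
M={n:vision.camera_model(n) for n in ["scene","side","wrist"]}
S={'wa':(3.6,240,90,'wrist'),'wb':(3.5,240,220,'wrist'),'s':(4,225,205,'scene'),'d':(5,225,230,'side')}
# crop, uv, xyz in cradle, cartridge-relative?, 
pts=[('wb',(330,65),(30,22.5,34),0),('wb',(362,132),(10,22.5,34),0),('wa',(507,455),(30,-22.5,34),0),('wa',(547,527),(10,-22.5,34),0),
('wa',(410,105),(110,-31.5,30),2),('wa',(155,255),(110,31.5,30),2),
('wa',(150,250),(105,31.5,34),1),('wa',(300,540),(30,31.5,34),1),('wb',(549,548),(-125,31.5,34),1),('wa',(390,120),(105,-31.5,34),1),('wa',(540,430),(35,-31.5,34),1),
('wb',(577,500),(-46,17,48.5),3),('wb',(525,403),(-4,17,60.5),3),('wb',(640,353),(-4,-17,60.5),3),
('s',(127,207),(-46,17,48.5),3),('s',(165,266),(-46,-17,48.5),3),('s',(278,235),(-4,-17,48.5),3),
('d',(425,268),(-4,17,48.5),3),('d',(520,338),(-46,17,48.5),3),('d',(622,290),(-46,-17,48.5),3)]
def res(p,full=False,cams=None):
    out=[]
    for k,uv,X,t in pts:
        s,ox,oy,n=S[k]
        if cams and n not in cams: continue
        z=X[2]; w=onz(M[n],((uv[0]+.5)/s+ox-.5,(uv[1]+.5)/s+oy-.5),z)
        c,sn=np.cos(p[2]),np.sin(p[2]); d=w[:2]-p[:2]
        q=np.array([c*d[0]+sn*d[1],-sn*d[0]+c*d[1]])
        e=q-np.array(X[:2])-(np.array([p[3],p[4]]) if t==3 else 0)
        if t==1: e[0]=0
        if t==2: e[1]=0
        if full: print(k,uv,X,t,e.round(1))
        out.append(e)
    return np.concatenate(out)
for cams in (['wrist'],['scene','wrist'],['side','wrist'],None):
    r=least_squares(res,[570,50,2.0,-55,0],loss='soft_l1',kwargs=dict(cams=cams)); print(cams,r.x.round(3))
res(r.x,True)
E
python3 fit.py
```

```text
['wrist'] [ 5.69606e+02 -4.75440e+01  2.04100e+00 -6.16010e+01 -4.57000e-01]
['scene', 'wrist'] [ 5.69589e+02 -4.75630e+01  2.04000e+00 -6.04720e+01  1.82000e-01]
['side', 'wrist'] [ 5.69618e+02 -4.75290e+01  2.04200e+00 -6.04750e+01  5.23000e-01]
None [569.597 -47.554   2.04  -59.726   1.017]
wb (330, 65) (30, 22.5, 34) 0 [-0.1  0.4]
wb (362, 132) (10, 22.5, 34) 0 [-0.1  1.1]
wa (507, 455) (30, -22.5, 34) 0 [-0.3  0.1]
wa (547, 527) (10, -22.5, 34) 0 [-1.5 -1.2]
wa (410, 105) (110, -31.5, 30) 2 [4.1 0. ]
wa (155, 255) (110, 31.5, 30) 2 [0.4 0. ]
wa (150, 250) (105, 31.5, 34) 1 [ 0.  -0.3]
wa (300, 540) (30, 31.5, 34) 1 [0.  0.6]
wb (549, 548) (-125, 31.5, 34) 1 [ 0.  -0.2]
wa (390, 120) (105, -31.5, 34) 1 [0.  0.1]
wa (540, 430) (35, -31.5, 34) 1 [ 0.  -0.6]
wb (577, 500) (-46, 17, 48.5) 3 [-1.7 -1.7]
wb (525, 403) (-4, 17, 60.5) 3 [-1.9 -2.4]
wb (640, 353) (-4, -17, 60.5) 3 [-2.1 -0.1]
s (127, 207) (-46, 17, 48.5) 3 [0.5 3. ]
s (165, 266) (-46, -17, 48.5) 3 [-0.2  1.9]
s (278, 235) (-4, -17, 48.5) 3 [ 2.2 -4.6]
d (425, 268) (-4, 17, 48.5) 3 [2.2 3.1]
d (520, 338) (-46, 17, 48.5) 3 [-0.4  2.7]
d (622, 290) (-46, -17, 48.5) 3 [ 2.6 -1.9]
```

```bash
cat >> h.py <<'E'
YAW=2.041; C0=np.array([569.6,-47.5])
ex=np.array([np.cos(YAW),np.sin(YAW),0]); ey=np.array([-np.sin(YAW),np.cos(YAW),0])
RT=np.column_stack([-ey,np.cross([0,0,-1.],-ey),[0,0,-1.]])
def W(x,y,z): return cr([C0[0],C0[1],YAW],[x,y,z])[0]
def rep(sensors,tag=''):
    s=sensors.read_state(); f=np.array(s['wrist_force']); p=np.array(s['tcp_pos'])-[C0[0],C0[1],0]
    print(tag,'t',round(s['clock'],2),'cradle xyz',np.round([p@ex,p@ey,p[2]],2),'F',np.round([f@ex,f@ey,f[2]],1),'gap',round(s['finger_gap'],1),flush=True)
    return s
E
python3 - <<'E'
from bench import robot,kin,sensors,vision
from h import *
print(RT.round(3))
robot.grasp(); rep(sensors)
robot.goto(W(-81,0,262),RT); rep(sensors)
cv2.imwrite("pics/w1.png",vision.grab_frame("wrist")[:,:,::-1])
cv2.imwrite("pics/d1.png",cv2.resize(vision.grab_frame("side")[170:360,200:420,::-1],None,fx=3.5,fy=3.5))
E
```

```text
[[ 0.891  0.453  0.   ]
 [ 0.453 -0.891  0.   ]
 [-0.     0.    -1.   ]]
 t 0.92 cradle xyz [ 62.59  18.24 404.72] F [ 0.1 -0.7 -0.8] gap -0.3
 t 1.74 cradle xyz [-8.0740e+01 -2.0000e-01  2.6258e+02] F [ 0.2 -0.2  0.4] gap 0.1
```

View pics/w1.png

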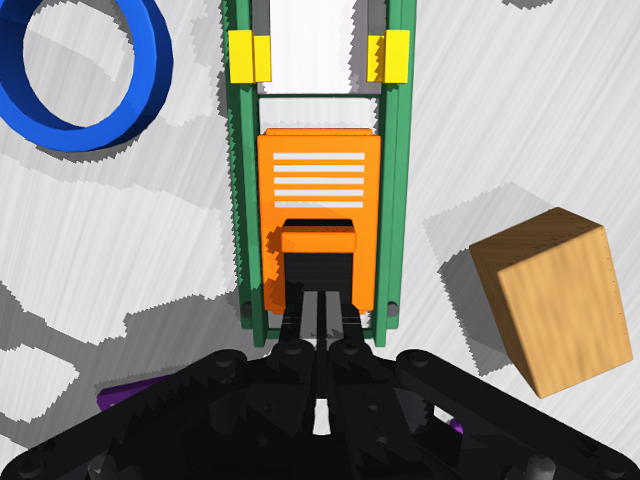

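View pics/d1.png

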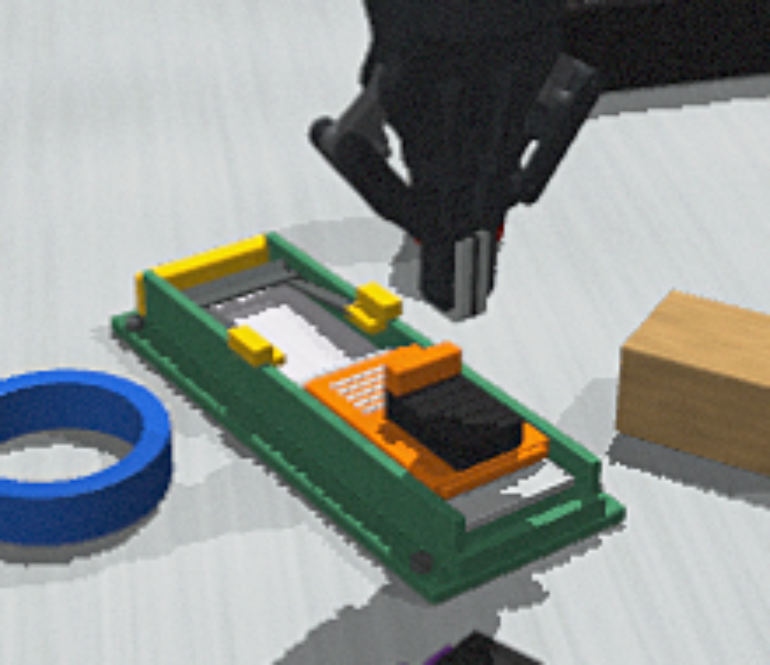

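```bash
python3 - <<'E'
from bench import robot,kin,sensors,vision
from h import *
def tocr(w): d=w-np.array([*C0,0]); return np.round([d@ex,d@ey,w[2]],1)
m=vision.camera_model("wrist")
for uv,z in [((282,252),60.5),((355,252),60.5),((254,82),34),((271,82),34),((367,82),34),((284,305),48.5),((353,305),48.5),((260,135),34.5),((379,135),34.5),((470,245),45),((602,225),45)]:
    print(uv,tocr(onz(m,uv,z)))
s=vision.camera_model("scene"); print('can',tocr(onz(s,(437,252),100)),tocr(onz(s,(433,298),0)))
E
```

```text
(282, 252) [-65.5  16.8  60.5]
(355, 252) [-65.5 -16.5  60.5]
(254, 82) [ 9.6 30.4 34. ]
(271, 82) [ 9.5 22.4 34. ]
(367, 82) [  9.5 -22.6  34. ]
(284, 305) [-98.5  17.8  48.5]
(353, 305) [-98.5 -17.4  48.5]
(260, 135) [-14.9  28.4  34.5]
(379, 135) [-14.9 -29.1  34.5]
(470, 245) [-67.4 -75.5  45. ]
(602, 225) [ -56.9 -143.9   45. ]
can [ 106.2 -145.6  100. ] [ 111.7 -150.4    0. ]
```

```bash
python3 - <<'E'
from bench import robot,kin,sensors,vision
from h import *
robot.line_to(W(-80,0,232),max_speed=80); rep(sensors)
c=robot.line_to(W(-80,0,212),max_speed=20,contact_N=4); print(c); s=rep(sensors)
z=s['tcp_pos'][2]
for i in range(6):
    z-=2; robot.line_to(W(-80,0,z),max_speed=20); s=rep(sensors)
    if s['wrist_force'][2]>14: break
cv2.imwrite("pics/d2.png",cv2.resize(vision.grab_frame("side")[190:350,220:400,::-1],None,fx=4,fy=3.5))
E
```

```text
t 2.37 cradle xyz [-7.9880e+01 -9.0000e-02  2.3187e+02] F [-0.6  0.  -0. ] gap -0.0
True
 t 3.07 cradle xyz [-80.06   0.   218.03] F [-1.2  0.5  5.5] gap 0.1
 t 3.32 cradle xyz [-8.0120e+01 -1.2000e-01  2.1649e+02] F [0.5 1.4 5.3] gap 0.2
 t 3.57 cradle xyz [-8.0140e+01 -1.3000e-01  2.1472e+02] F [0.2 0.6 7.1] gap -0.2
 t 3.82 cradle xyz [-8.0110e+01 -1.4000e-01  2.1437e+02] F [ 3.6  2.7 16.5] gap 0.3
```

View pics/d2.png

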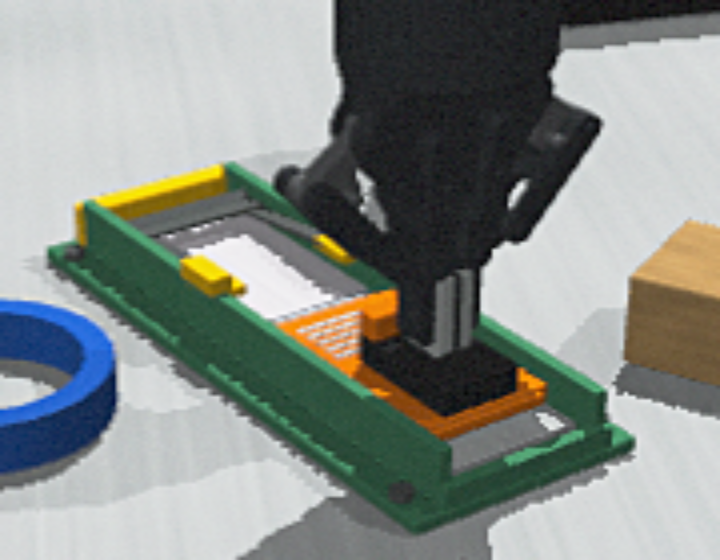

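```bash
python3 - <<'E'
from bench import robot,kin,sensors,vision
from h import *
robot.line_to(W(-80,0,210.3),max_speed=20); rep(sensors)
for x in (-70,-60,-50,-40,-30):
    robot.line_to(W(x,0,210.3),max_speed=30); s=rep(sensors,x)
    F=np.array(s['wrist_force'])
    if abs(F@ex)>35 or F[2]<10 or F[2]>60: print('STOP');break
cv2.imwrite("pics/d3.png",cv2.resize(vision.grab_frame("side")[190:350,220:400,::-1],None,fx=4,fy=3.5))
cv2.imwrite("pics/w3.png",vision.grab_frame("wrist")[:,:,::-1])
E
```

```text
t 4.12 cradle xyz [-8.0130e+01 -2.1000e-01  2.1426e+02] F [ 5.9  6.2 27.2] gap -0.2
-70 t 4.6 cradle xyz [-71.99  -0.93 214.36] F [-3.6  1.8 21.1] gap -0.4
-60 t 5.08 cradle xyz [-62.14  -0.94 214.34] F [-3.8  3.1 20.1] gap -0.0
-50 t 5.57 cradle xyz [-52.15  -0.95 214.32] F [-4.8  1.9 21.8] gap 0.0
-40 t 6.05 cradle xyz [-42.15  -0.94 214.29] F [-4.6  2.7 20.9] gap -0.1
-30 t 6.53 cradle xyz [-32.12  -0.96 214.23] F [-4.9  3.3 20.3] gap -0.1
```

View pics/d3.png

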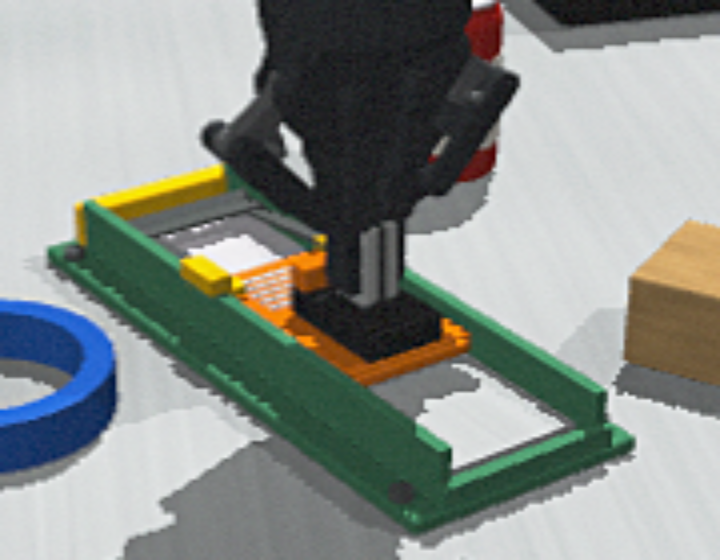

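View pics/w3.png

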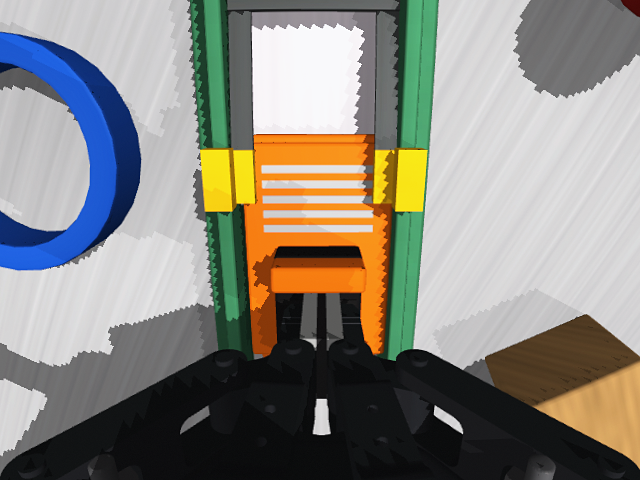

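The nose is under the lips at about (255–375, 135), and the lifter is still down under ~20 N. I'll keep sliding.

```bash
python3 - <<'E'
from bench import robot,kin,sensors,vision
from h import *
for x in (-20,-10,0,10,20,30,36,40):
    robot.line_to(W(x,0,210.0),max_speed=30); s=rep(sensors,x)
    F=np.array(s['wrist_force'])
    if abs(F@ex)>25 or F[2]<8 or F[2]>60: print('STOP');break
cv2.imwrite("pics/d4.png",cv2.resize(vision.grab_frame("side")[190:350,220:400,::-1],None,fx=4,fy=3.5))
cv2.imwrite("pics/w4.png",vision.grab_frame("wrist")[:,:,::-1])
E
```

```text
-20 t 7.12 cradle xyz [-22.3   -0.96 214.12] F [-4.8  2.8 22.4] gap -0.3
-10 t 7.6 cradle xyz [-12.21  -0.97 214.  ] F [-5.4  3.4 22.8] gap 0.3
0 t 8.08 cradle xyz [ -2.22  -0.98 213.94] F [-4.8  3.1 21.6] gap -0.1
10 t 8.57 cradle xyz [  7.28  -1.22 213.97] F [-8.6  2.3 20.5] gap -0.6
20 t 9.05 cradle xyz [ 17.28  -1.24 213.92] F [-8.2  2.6 21.7] gap -0.0
30 t 9.53 cradle xyz [ 27.36  -1.23 213.85] F [-8.5  2.3 21.8] gap -0.3
36 t 9.88 cradle xyz [ 33.44  -1.24 213.81] F [-7.1  3.8 22.3] gap 0.1
40 t 10.17 cradle xyz [ 37.82  -1.29 213.41] F [-7.   1.5 19. ] gap -0.4
```

View pics/d4.png

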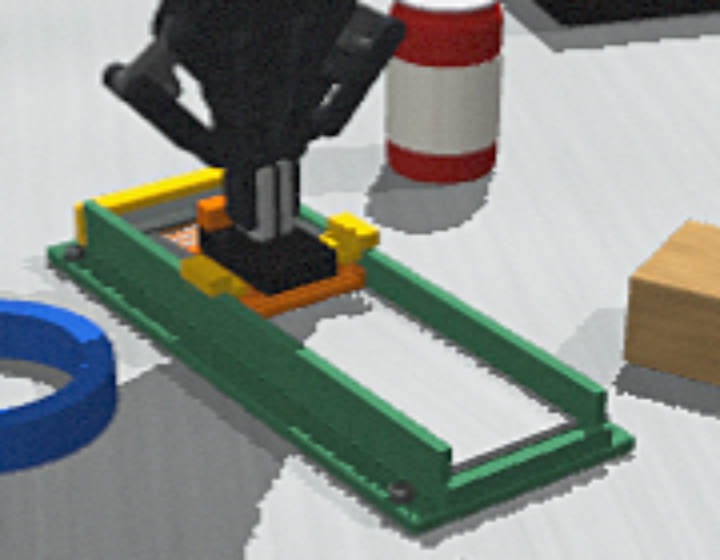

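View pics/w4.png

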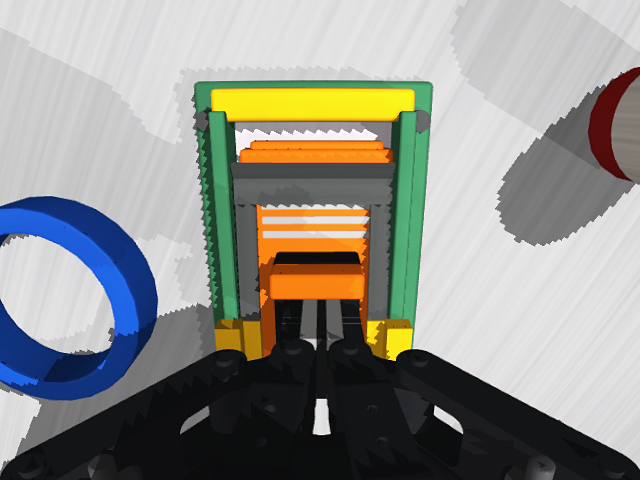

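The nose is under the cross bar, ~10 mm short of the stop. Next is a slow final approach that watches the force.

```bash
python3 - <<'E'
from bench import robot,kin,sensors,vision
from h import *
x=40
while x<66:
    x+=1.5
    robot.line_to(W(x,0,209.8),max_speed=15); s=rep(sensors,x)
    F=np.array(s['wrist_force'])
    if F@ex<-28 or F[2]<6 or F[2]>60: print('STOP');break
cv2.imwrite("pics/d5.png",cv2.resize(vision.grab_frame("side")[190:350,220:400,::-1],None,fx=4,fy=3.5))
cv2.imwrite("pics/w5.png",vision.grab_frame("wrist")[:,:,::-1])
E
```

```text
41.5 t 10.52 cradle xyz [ 38.9   -1.29 213.41] F [-8.4  3.4 20.4] gap -0.1
43.0 t 10.77 cradle xyz [ 40.31  -1.28 213.39] F [-10.2   3.3  20.3] gap -0.1
44.5 t 11.02 cradle xyz [ 41.82  -1.28 213.37] F [-8.5  3.3 20.4] gap 0.1
46.0 t 11.27 cradle xyz [ 43.3   -1.28 213.39] F [-9.   2.3 20.4] gap -0.4
47.5 t 11.52 cradle xyz [ 44.8   -1.28 213.39] F [-8.7  2.3 19.7] gap -0.3
49.0 t 11.77 cradle xyz [ 45.69  -1.27 213.4 ] F [-12.    3.3  19. ] gap 0.3
50.5 t 12.02 cradle xyz [ 46.13  -1.21 213.43] F [-18.    4.3  16.8] gap -0.0
52.0 t 12.27 cradle xyz [ 46.59  -1.18 213.45] F [-24.3   5.1  14.5] gap 0.3
53.5 t 12.52 cradle xyz [ 47.09  -1.13 213.5 ] F [-29.7   7.   13.6] gap -0.1
STOP
```

View pics/d5.png

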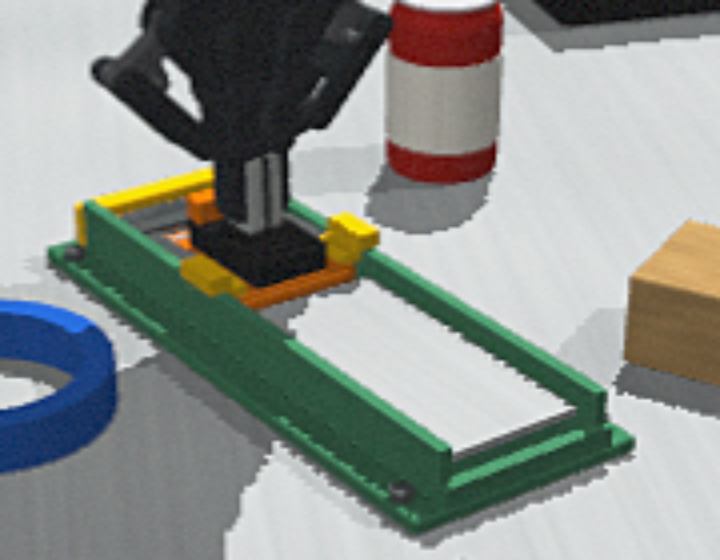

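View pics/w5.png

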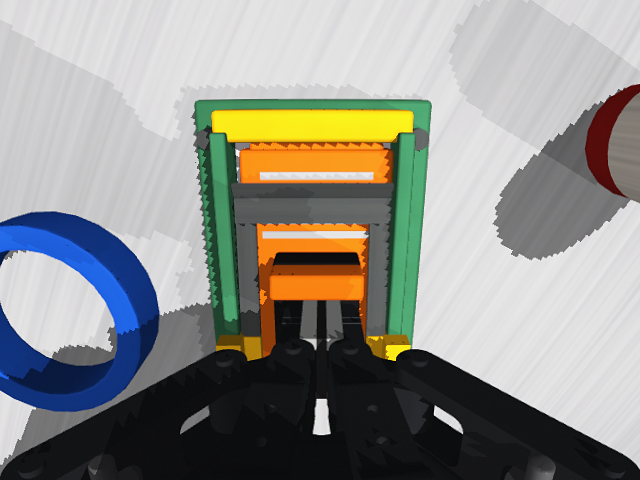

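The cartridge is against the stop, and the push force ramps stiffly from x≈45.5. In the side view the lifter is up behind it. I'll unload gently and then retract.

```bash
python3 - <<'E'
from bench import robot,kin,sensors,vision
from h import *
robot.line_to(W(50,0,210.8),max_speed=15); rep(sensors)
robot.line_to(W(48,0,212.4),max_speed=15); rep(sensors)
robot.line_to(W(46.5,0,213.6),max_speed=15); rep(sensors)
robot.line_to(W(45.6,0,215),max_speed=15); rep(sensors)
robot.line_to(W(43.5,0,217),max_speed=15); rep(sensors)
robot.line_to(W(42,0,300),max_speed=80); rep(sensors)
robot.line_to(W(-20,0,380),max_speed=150); rep(sensors)
robot.dwell(.3)
def tocr(w): d=w-np.array([*C0,0]); return np.round([d@ex,d@ey,w[2]],1)
for n in ("side","scene","wrist"):
    im=vision.grab_frame(n)[:,:,::-1]; cv2.imwrite(f"pics/{n}6.png",im)
c=cv2.imread("pics/side6.png")[200:350,220:400]; cv2.imwrite("pics/d6.png",cv2.resize(c,None,fx=4.4,fy=4,interpolation=cv2.INTER_CUBIC))
import pickle; pickle.dump(vision.camera_model("wrist"),open("m6.pkl","wb"))
E
```

```text
t 13.01 cradle xyz [ 45.93  -1.26 213.45] F [-17.8   0.9   9.6] gap 0.2
 t 13.32 cradle xyz [ 45.37  -1.17 213.75] F [-12.3  -1.9   2.3] gap -0.1
 t 13.6 cradle xyz [ 44.81  -0.71 214.24] F [-7.5 -1.7  1.4] gap -0.3
 t 13.86 cradle xyz [ 44.51  -0.33 215.27] F [-6.1 -0.8  0.3] gap 0.2
 t 14.2 cradle xyz [4.3770e+01 1.8000e-01 2.1679e+02] F [-0.2 -0.2  0.1] gap -0.0
 t 15.39 cradle xyz [4.2110e+01 1.4000e-01 2.9942e+02] F [-0.8  0.8 -0.4] gap 0.0
 t 16.22 cradle xyz [-1.955e+01  1.700e-01  3.790e+02] F [-0.6  0.  -1.3] gap 0.1
```

View pics/d6.png

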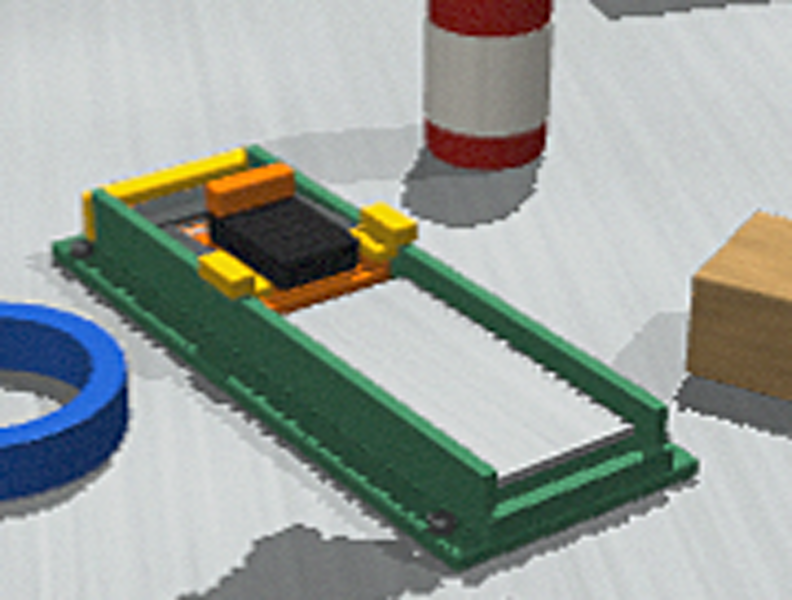

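View pics/wrist6.png

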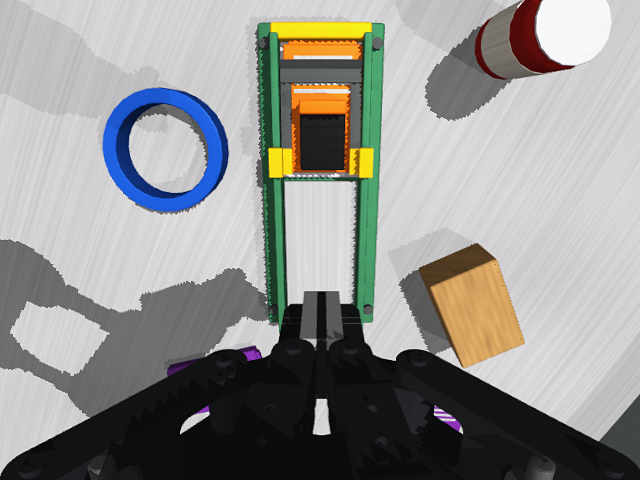

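View pics/scene6.png

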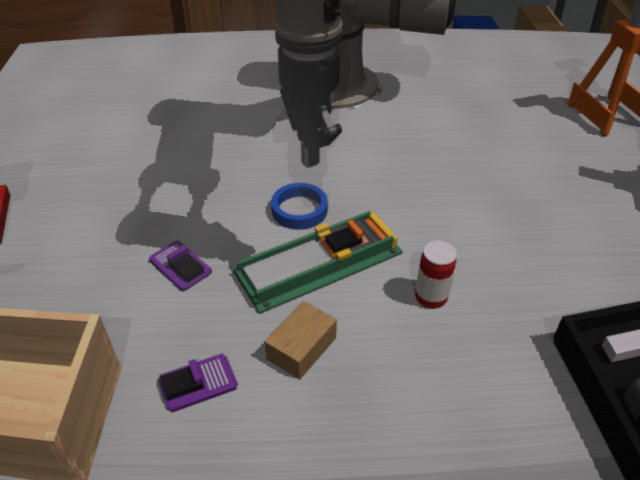

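```bash
python3 - <<'E'
from h import *
im=cv2.imread("pics/wrist6.png")[15:190,240:400]; cv2.imwrite("pics/w6c.png",cv2.resize(im,None,fx=3.4,fy=3.4,interpolation=cv2.INTER_CUBIC))
im=cv2.imread("pics/scene6.png")[205:275,310:410]; cv2.imwrite("pics/s6c.png",cv2.resize(im,None,fx=7,fy=7,interpolation=cv2.INTER_CUBIC))
E
```

```text
(no output)
```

View pics/w6c.png

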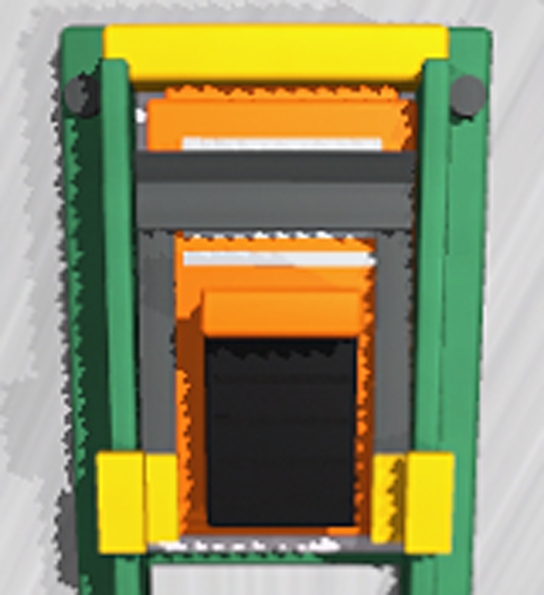

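View pics/s6c.png

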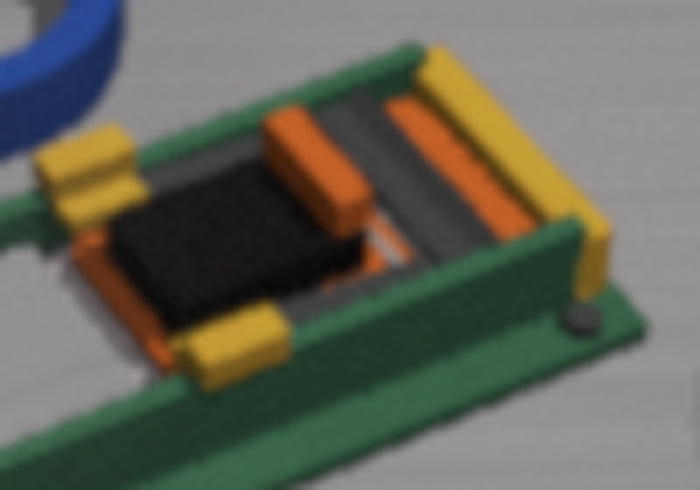

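```bash
python3 - <<'E'
from h import *; import pickle
m=pickle.load(open("m6.pkl","rb"))
def tocr(w): d=w-np.array([*C0,0]); return np.round([d@ex,d@ey,w[2]],1)
for n,uv,z in [('fin rear (56)',(282,337),60.5-8.5),('block rear (14)',(282,525),40),('lip near10',(165,543),34),('lip near10',(385,543),34),('lip far30',(160,454),34),('stop110',(275,80),30),('nose upper edge',(275,98),26),('nose low',(275,87),18)]:
    print(n,tocr(onz(m,((uv[0]+.5)/3.4+240-.5,(uv[1]+.5)/3.4+15-.5),z)))
E
```

```text
fin rear (56) [55.6 -1.  52. ]
block rear (14) [14.4 -1.1 40. ]
lip near10 [ 9.4 26.  34. ]
lip near10 [  9.5 -24.9  34. ]
lip far30 [29.8 26.7 34. ]
stop110 [109.7   0.5  30. ]
nose upper edge [106.6   0.5  26. ]
nose low [110.2   0.5  18. ]
```

```bash
python3 - <<'E'
from bench import robot,sensors
from h import *
rep(sensors); robot.sign_off()
E
```

```text
t 16.67 cradle xyz [-1.9850e+01 -6.0000e-02  3.7989e+02] F [0.4 0.2 0. ] gap -0.7
the job is handed in; nothing more can be done
```

The cartridge is home against the yellow end stop, the lifter is up behind it, and the job is handed in at 16.7 s on the robot's clock.

**What I did:** With the closed fingertips on the black thumb step, I pressed until the lifter bottomed. I kept pressing at about 20 N while sliding the cartridge under the lips and the drag spring. Near the stop the press eased to about 14 N as the forward push rose to about 30 N. I then eased both forces off and lifted the hand away.

**Last checks from the pictures:**
- **Cartridge:** the fin's rear measured x = 55.6 mm (56 is home) and the nose's lower edge 110.2 mm (stop at 110), within the roughly 2 mm calibration.
- **Lifter:** it shows as sprung up behind the tail, and the drag spring lies on the cartridge.
- **Bystanders:** the tape roll, carton, red can and purple look-alikes stand where they did.
- **Hand:** it is well clear, and the wrist force reads about zero.

No check failed. I did not measure the lifter height or the spring angle as numbers; I only saw them in the pictures.

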